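Gauge the roll gap of a bench sheeter

ROBOT

A 6-joint arm with a two-finger parallel gripper is mounted at the origin on the work surface. World frame = base frame: x ahead of the robot, y to its left, z up, the work surface at z = 0. Lengths are in mm, angles in rad, forces in N, time in s.
With the tool pointing down it reaches from about 300 to 775 mm from the base axis. Payload 14.6 kg.
Tool frame: the origin (TCP) lies midway between the tips of the shut fingers; the grasp point (between the pads) lies 19 mm behind it (manip.hold_point_z is the distance from the TCP to the grasp point, in mm); z points along the fingers, y is the direction in which the jaws open and shut (so a half turn about z gives the same grasp; the last joint's range is limited). The gripper opens to 94 mm and grips with 3 to 60 N. Pads are 16 mm wide; open, the fingers measure 119 mm over their backs; the gripper's body (75 mm by 177 mm) begins 78 mm behind the grasp point.
Start: joints at [-1.373, 0.3, 1.521, -0, 1.321, -0.067], TCP at [143.937, -530.821, 205.446] pointing down, gripper open.
Joint ranges: [-3.03, 3.03], [-0.79, 2.21], [0.23, 2.52], [-1.04, 4.18], [0, 3.07], [-2.55, 2.55]. Speed limits (rad/s): [2.22, 2.22, 2.57, 3.14, 3.14, 3.14].

INTERFACE

Orientations are given as [roll, pitch, yaw] about the fixed x, y, z axes, in that order (R = Rz(yaw) Ry(pitch) Rx(roll)).
In Python, from cell import manip gives the robot as it stands.
- The arm moves only by the shell command python3 -m crank 'ROWS' [OPENING] [FORCE]. ROWS is JSON, a list of rows, each an object with "offset": the shift along the world's x, y, z in m, a list of three; "spin": the turn about the world's z in degrees. In form: [{"offset": [dx, dy, dz], "spin": spin}, ...]. A call has exactly 8 rows; each row is the pose to reach, as a shift and turn from the pose measured when the call began; what a row does not reach only later rows make up. A row lasts 1/12 s, in which the tool goes at most 41.7 mm and 7.16 degrees, less where a joint would pass 70% of its speed; a pose out of reach is approached as far as the arm can. A call with a gripper value outside its range is refused whole. OPENING is the opening, from 0 (shut) to 1 (fully open), set as the call begins (- or left out, the last holds). The fingers move at their own pace and stop on an object; FORCE is the grip in N (left out, the last holds). Time passes only in rows, so rows that repeat a pose let the fingers close, or fill a call up. It gives the time, the measured TCP pose, the force and the opening at its end, in the units of the state.
- manip.read_state(): the state, without advancing time (a new reading comes with each control period).
- manip.camera(name): name is "scene" or "top" or "wrist"; returns a dict with "pixels" (480x640x3 uint8, red, green, blue), "fx", "fy", "cx", "cy" (pixels), "extrinsics" (4x4, takes a point from world to camera coordinates); the wrist camera has in their place "hand_eye" (4x4, takes a point from camera to tool coordinates, whose origin is the TCP and whose axes are the flange's). Camera axes: x right, y down, z forward; pixel columns grow to the right and rows downward; lengths in mm; the calibration is good to about 2 mm. A picture is of the moment at which its call begins: read the wrist's pose just before it. There is no depth.
- manip.sign_off(): hands the job in, once; it reports no verdict.
Trained networks look in a picture, given as the dict that the camera call returned (one of the last four; its "shot" number tells which), for a name from the list of things; names that differ only in an ending like _2 or _b are one class to them, and where a whole thing is asked for, a point or a joint stands for the part that bears it (a point fixed in the world has none). Each returns a list of dicts, best first, with "conf" (0 to 1); they miss things now and then, are a little off and sometimes report something else, mostly with a low value. They report only what shows in the picture. A call takes as long as a camera call.
- manip.search_frame(picture, name): "location" ([x, y, z] in mm, in world coordinates, good to about 4 mm: the middle of the surface that is visible of it).
- manip.masks_of(picture, name): "mask" (480x640 bool, what is visible of it).
The state is a dict: "clock": time; "joints": joint angles; "qd": joint speeds; "effort": joint torques, N m; "eef_pos": TCP position; "eef_rot": TCP orientation; "wrist_force": force on the tool from outside, world axes, zero at the start; "moment": the same for the moment, N m; "finger_gap": finger opening in mm.
Only numpy, scipy, OpenCV 4.12 (cv2) and the standard library are available. Lean on these libraries where they do the work, as an engineer would, in place of code of your own. Each camera call takes 0.05 s, during which the arm holds its last target. There are 200 camera calls.

TASK

Find the gap between the two rolls of the bench sheeter: try the gauge leaves between the rolls from above, thinnest first, until you come to the first that no longer drops through freely by its own weight but binds. Press that leaf gently down until its crosspiece sits on the rolls and leave it there, gripped between them. The other leaves end up upright in slots of the stand; never force in a leaf that is more than one size too thick, and leave the other kitchen things alone.

Things in the scene. Friction and masses are not known exactly. Their poses are not given: they have to be found in the camera images.
- mill: two-roll bench sheeter, fixed; origin on the table, z up. Base 200 (x) x 170 mm, cheeks at y = +-69 mm, 100 mm high. Two polished steel rolls along y, 40 mm diameter, 122 mm long, axes 90 mm up, tops 110 mm up. Fixed roll on the -x side, floating roll on the +x side. A crank stands out at -y, below the roll tops
- nip (a point): point on the fixed roll's inner surface at the narrowest place between the rolls, mid-length, 90 mm up; axes as the mill. The floating roll's surface is at x = gap, unknown, 2.3 to 7.7 mm. Leaves go in from above, thickness along x, near y = 0. With its crosspiece on the roll tops a leaf's origin is 49 mm above this point and its blade end 10 mm below it
- float_roll (a joint): how far (m) the floating roll is pushed open; 0 at rest whatever the gap. Sprung shut: about 9 N to start it, plus 3 N per mm. The first leaf that binds opens it by about 2 mm at most; over 2.5 mm means a leaf too thick was forced in
- stand: white gauge stand, fixed, 85 (x) x 200 (y) x 40 mm high; origin at the centre of its underside. Three equal slots in its top at y = -62, 0, +62 mm, each 13 mm (x) by 37 mm (y), more than 30 mm deep. Each leaf starts in one, in random order, its crosspiece on the stand's top: leaf origin 69 mm above the table
- leaf1: thinnest gauge leaf, loose, 70-115 g, upright. Origin: centre of its black handle, 48 mm tall, 14 mm along x (grip across x), 14 mm along y (wider handle = thicker blade). Below: steel crosspiece 60 (x) x 38 (y) x 5 mm, underside 29 mm below origin; then steel blade 4 mm thick (x), 30 mm wide (y), its square end 59 mm below origin. Starts in a slot of the stand
- leaf2: middle gauge leaf, loose, 70-115 g, upright. Origin: centre of its black handle, 48 mm tall, 14 mm along x (grip across x), 25 mm along y (wider handle = thicker blade). Below: steel crosspiece 60 (x) x 38 (y) x 5 mm, underside 29 mm below origin; then steel blade 6 mm thick (x), 30 mm wide (y), its square end 59 mm below origin. Starts in a slot of the stand
- leaf3: thickest gauge leaf, loose, 70-115 g, upright. Origin: centre of its black handle, 48 mm tall, 14 mm along x (grip across x), 36 mm along y (wider handle = thicker blade). Below: steel crosspiece 60 (x) x 38 (y) x 5 mm, underside 29 mm below origin; then steel blade 8 mm thick (x), 30 mm wide (y), its square end 59 mm below origin. Starts in a slot of the stand
- bowl: steel mixing bowl, bystander, 150 mm across, 65 mm high; origin at its foot
- tub: lidded clear tub, bystander, 70 mm across, 90 mm high; origin at its foot
- scraper: spatula lying on the table, bystander; origin at its middle

How it is judged (in metres and radians):
On the way:
1. the thinnest leaf is the first to be tried: its blade end is between the rolls, at least 5 mm below their tops (z of leaf1 in the frame of mill below 0.164 m and x of leaf1 in the frame of mill between -0.006 and 0.014 m and y of leaf1 in the frame of mill between -0.05 and 0.05 m), for 0.2 s.
At the end, for the whole second after the job is handed in: The first leaf that binds stands upright and still, crosspiece on the rolls (within 3.5 mm), gripped by more than 1.5 N, floating roll open less than 2.5 mm; the other two leaves stand upright in slots of the stand, crosspieces on its top (within 4 mm) ((((z of leaf1 in the frame of mill between 0.134 and 0.1425 m and x of leaf1 in the frame of mill between -0.004 and 0.012 m and y of leaf1 in the frame of mill between -0.045 and 0.045 m and angle between leaf1's own z axis and vertical below 0.12 rad and linear speed of leaf1 below 0.01 m/s and contact force between leaf1 and mill above 1.5 N and value of joint float_roll between -0.001 and 0.0025 m) and (z of leaf2 in the frame of stand between 0.064 and 0.073 m and x of leaf2 in the frame of stand between -0.006 and 0.006 m and y of leaf2 in the frame of stand between -0.075 and 0.075 m and angle between leaf2's own z axis and vertical below 0.12 rad) and (z of leaf3 in the frame of stand between 0.064 and 0.073 m and x of leaf3 in the frame of stand between -0.006 and 0.006 m and y of leaf3 in the frame of stand between -0.075 and 0.075 m and angle between leaf3's own z axis and vertical below 0.12 rad)) or ((z of leaf2 in the frame of mill between 0.134 and 0.1425 m and x of leaf2 in the frame of mill between -0.004 and 0.012 m and y of leaf2 in the frame of mill between -0.045 and 0.045 m and angle between leaf2's own z axis and vertical below 0.12 rad and linear speed of leaf2 below 0.01 m/s and contact force between leaf2 and mill above 1.5 N and value of joint float_roll between -0.001 and 0.0025 m) and (z of leaf1 in the frame of stand between 0.064 and 0.073 m and x of leaf1 in the frame of stand between -0.006 and 0.006 m and y of leaf1 in the frame of stand between -0.075 and 0.075 m and angle between leaf1's own z axis and vertical below 0.12 rad) and (z of leaf3 in the frame of stand between 0.064 and 0.073 m and x of leaf3 in the frame of stand between -0.006 and 0.006 m and y of leaf3 in the frame of stand between -0.075 and 0.075 m and angle between leaf3's own z axis and vertical below 0.12 rad)) or ((z of leaf3 in the frame of mill between 0.134 and 0.1425 m and x of leaf3 in the frame of mill between -0.004 and 0.012 m and y of leaf3 in the frame of mill between -0.045 and 0.045 m and angle between leaf3's own z axis and vertical below 0.12 rad and linear speed of leaf3 below 0.01 m/s and contact force between leaf3 and mill above 1.5 N and value of joint float_roll between -0.001 and 0.0025 m) and (z of leaf1 in the frame of stand between 0.064 and 0.073 m and x of leaf1 in the frame of stand between -0.006 and 0.006 m and y of leaf1 in the frame of stand between -0.075 and 0.075 m and angle between leaf1's own z axis and vertical below 0.12 rad) and (z of leaf2 in the frame of stand between 0.064 and 0.073 m and x of leaf2 in the frame of stand between -0.006 and 0.006 m and y of leaf2 in the frame of stand between -0.075 and 0.075 m and angle between leaf2's own z axis and vertical below 0.12 rad)))); the robot touches nothing.
It fails at once if the floating roll is forced open by more than 2.5 mm (value of joint float_roll above 0.0025 m).
It fails at once if a leaf is pressed on the sheeter with more than 80 N (contact force between any of leaf1, leaf2, leaf3 and mill above 80 N).
It fails at once if the bowl is disturbed (moved more than 20 mm) (distance of bowl from where it was at the start of the episode above 0.02 m).
It fails at once if the tub is disturbed (moved more than 20 mm) (distance of tub from where it was at the start of the episode above 0.02 m).
It fails at once if the scraper is disturbed (moved more than 20 mm) (distance of scraper from where it was at the start of the episode above 0.02 m).
It also fails if it takes over 72 s, if anything falls off the work surface, if the arm or the gripper's body presses on something with over 40 N, if the wrist force passes 120 N, or if a joint passes its speed limit or range.

## Working session

There is one attempt and no reset: what is moved stays moved. The work goes in short steps, Python scripts to look and compute and a shell command to move; the robot and the scene stay as the last step left them, time stands still between calls to the robot, and variables do not carry over. Pictures are saved under pics/ and viewed, about 8 in all and at most 12, crops included, and the job is handed in when it is done.

```bash
mkdir -p pics; ls
python3 - <<'E'
from cell import manip
import cv2
s=manip.read_state();print(s)
for c in("scene","top"):
    p=manip.camera(c);cv2.imwrite(f"pics/{c}0.png",p["pixels"][:,:,::-1])
    print(c,p["fx"],p["cx"],p["cy"],p["extrinsics"])
    for n in("mill","stand","leaf1","leaf2","leaf3","bowl","tub","scraper"):
        print(n,[(d["location"],round(d["conf"],2)) for d in manip.search_frame(p,n)[:3]])
E
```

```text
pics
{'clock': 0.0, 'joints': array([-1.37262506e+00,  3.00481646e-01,  1.52158535e+00,  1.77819434e-05,
        1.32072219e+00, -6.66129332e-02]), 'qd': array([-1.43985710e-03, -8.50481668e-05, -4.62186869e-05, -1.39308681e-04,
       -4.07831223e-04,  7.68079813e-04]), 'effort': array([ 3.87135791e-03, -5.31803513e+01, -3.52733946e+01,  7.10428390e-02,
        2.43738864e-02, -9.42697943e-05]), 'eef_pos': array([ 143.87692456, -530.56724448,  204.87875015]), 'eef_rot': array([-3.14039992e+00, -9.68309670e-05,  2.64779732e-01]), 'wrist_force': array([ 0.14735979,  0.38849403, -0.0115872 ]), 'moment': array([ 0.08587138, -0.01443604,  0.02018676]), 'finger_gap': 93.59750838328314}
scene 575.5361263845575 315.4194411239719 238.53057358537296 [[-7.29477566e-01  6.83970871e-01  6.80647946e-03  4.44171156e+02]
 [ 5.40784545e-01  5.82800583e-01 -6.06543944e-01 -3.10061168e+02]
 [-4.18825210e-01 -4.38779361e-01 -7.95020828e-01  1.45096191e+03]
 [ 0.00000000e+00  0.00000000e+00  0.00000000e+00  1.00000000e+00]]
mill [([560.3, -118.8, 23.1], 0.55), ([561.4, 161.8, 39.2], 0.19)]
stand [([561.
[... 573 characters left out ...]
250552e-02  3.72211891e+01]
 [-9.97139964e-01 -5.20368157e-03 -7.53977084e-02  6.53515750e+02]
 [ 7.54895889e-02 -2.05911228e-02 -9.96933964e-01  1.16998121e+03]
 [ 0.00000000e+00  0.00000000e+00  0.00000000e+00  1.00000000e+00]]
mill [([522.9, -152.6, 20.6], 0.62)]
stand [([529.8, 144.9, 45.1], 0.88)]
leaf1 [([532.9, 141.5, 42.8], 0.87), ([528.3, 202.0, 44.8], 0.75), ([549.5, 85.2, 45.9], 0.64)]
leaf2 [([532.9, 141.5, 42.8], 0.87), ([528.3, 202.0, 44.8], 0.75), ([549.5, 85.2, 45.9], 0.64)]
leaf3 [([532.9, 141.5, 42.8], 0.87), ([528.3, 202.0, 44.8], 0.75), ([549.5, 85.2, 45.9], 0.64)]
bowl [([801.9, 11.2, 28.3], 0.65)]
tub [([679.8, 336.3, 87.0], 0.65)]
scraper [([685.6, -254.1, 4.3], 0.96)]
```

View pics/top0.png

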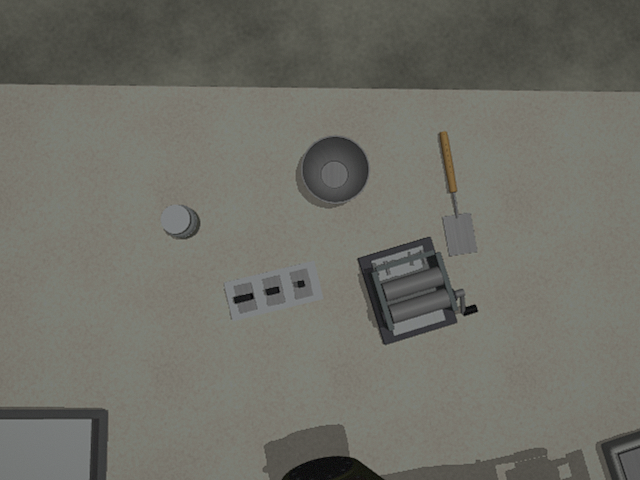

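View pics/scene0.png

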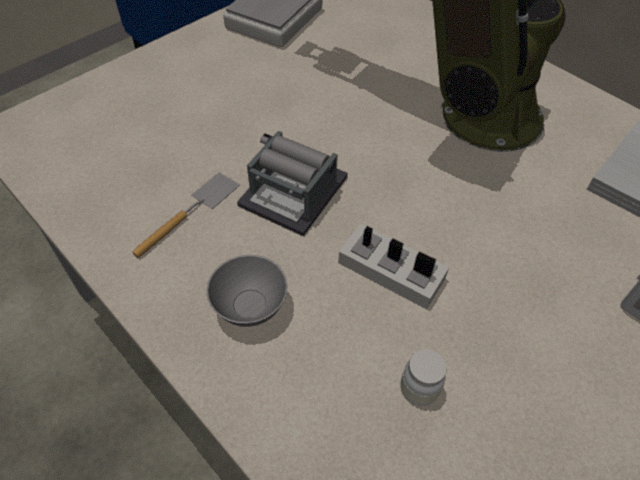

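Leaves in the stand, from −y to +y: leaf1 (narrow handle, top image ~300,284), leaf2 (~272,291), leaf3 (~243,297). The mill is at ~(415,292) with its crank at −y, and mill and stand are both turned by roughly +13°. I'll move to look with the wrist camera.

```bash
R='{"offset":[0.386,0.384,0.16],"spin":88}'; python3 -m crank '[{"offset":[0.05,0.03,0.04],"spin":7},{"offset":[0.07,0.06,0.06],"spin":14},{"offset":[0.1,0.09,0.08],"spin":21},{"offset":[0.13,0.12,0.1],"spin":28},{"offset":[0.16,0.15,0.12],"spin":35},{"offset":[0.19,0.18,0.14],"spin":42},{"offset":[0.22,0.21,0.16],"spin":49},{"offset":[0.25,0.24,0.16],"spin":56}]' 1
python3 -c "
from cell import manip;print(manip.camera('wrist')['hand_eye'])"
```

```text
clock: 1.57
eef_pos: [359.3, -325.1, 355.0]
eef_rot: [3.139, 0.001, 1.248]
wrist_force: [0.4, 0.4, -1.0]
finger_gap: 93.8
[[-1.82286811e-04 -9.65853150e-01 -2.59090060e-01  7.50848782e+01]
 [ 9.99999975e-01 -2.08876364e-04  7.50977755e-05  8.90295293e-02]
 [-1.26651213e-04 -2.59090040e-01  9.65853164e-01 -1.80253944e+02]
 [ 0.00000000e+00  0.00000000e+00  0.00000000e+00  1.00000000e+00]]
```

```bash
python3 -m crank '[{"offset":[0.03,0.03,0],"spin":7},{"offset":[0.06,0.06,0],"spin":14},{"offset":[0.08,0.09,0],"spin":21},{"offset":[0.11,0.12,0],"spin":28},{"offset":[0.14,0.15,0],"spin":31},{"offset":[0.16,0.18,0],"spin":31},{"offset":[0.165,0.215,0],"spin":31},{"offset":[0.165,0.215,0],"spin":31}]'
cat > h.py <<'E'
from cell import manip
import numpy as np, cv2
from scipy.spatial.transform import Rotation as Rn
def shot(name,fn=None):
    s=manip.read_state(); p=manip.camera(name)
    if name=="wrist":
        T=np.eye(4);T[:3,:3]=Rn.from_euler("xyz",s["eef_rot"]).as_matrix();T[:3,3]=s["eef_pos"]
        p["E"]=np.linalg.inv(T@p["hand_eye"])
    else: p["E"]=p["extrinsics"]
    if fn: cv2.imwrite(f"pics/{fn}.png",p["pixels"][:,:,::-1])
    return p,s
def back(p,uv,z):
    uv=np.atleast_2d(np.array(uv,float)); E=p["E"]; c=-E[:3,:3].T@E[:3,3]
    d=np.c_[(uv[:,0]-p["cx"])/p["fx"],(uv[:,1]-p["cy"])/p["fy"],np.ones(len(uv))]@E[:3,:3]
    return c+d*((z-c[2])/d[:,2])[:,None]
def proj(p,X):
    q=np.atleast_2d(X)@p["E"][:3,:3].T+p["E"][:3,3]
    return np.c_[q[:,0]/q[:,2]*p["fx"]+p["cx"],q[:,1]/q[:,2]*p["fy"]+p["cy"]]
E
python3 - <<'E'
from h import *
import pickle
p,s=shot("wrist","w1");pickle.dump((p,s),open("w1.pkl","wb"))
m=manip.masks_of(p,"mill");print(s["eef_pos"],s["eef_rot"],p["fx"],[(d["conf"],d["mask"].sum(),cv2.minAreaRect(np.argwhere(d["mask"])[:,::-1].astype(np.float32))) for d in m[:2]])
E
```

```text
clock: 2.28
eef_pos: [529.5, -101.3, 355.9]
eef_rot: [3.137, -0.001, 1.807]
wrist_force: [0.4, -0.0, 0.9]
finger_gap: 93.8
[ 529.53905392 -101.27163377  355.86178151] [ 3.13715025e+00 -6.93945186e-04  1.80702923e+00] 364.7511378923631 [(0.77, np.int64(13469), ((319.1379699707031, 239.617431640625), (148.77655029296875, 141.1071014404297), 86.39153289794922))]
```

View pics/w1.png

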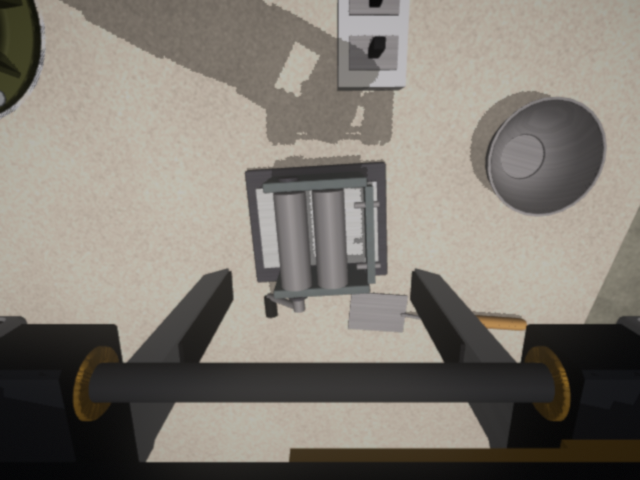

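```bash
python3 -m crank '[{"offset":[0.003,-0.01,-0.03],"spin":0},{"offset":[0.006,-0.02,-0.06],"spin":0},{"offset":[0.009,-0.03,-0.09],"spin":0},{"offset":[0.009,-0.037,-0.12],"spin":0},{"offset":[0.009,-0.037,-0.126],"spin":0},{"offset":[0.009,-0.037,-0.126],"spin":0},{"offset":[0.009,-0.037,-0.126],"spin":0},{"offset":[0.009,-0.037,-0.126],"spin":0}]'
python3 - <<'E'
from h import *
import pickle
p,s=shot("wrist");pickle.dump((p,s),open("w2.pkl","wb"))
im=p["pixels"][40:420,180:460,::-1];cv2.imwrite("pics/w2.png",im.repeat(2,0).repeat(2,1)[:600])
print(s["eef_pos"],s["eef_rot"])
E
```

```text
clock: 3.05
eef_pos: [538.1, -142.5, 232.5]
eef_rot: [3.134, 0.002, 1.804]
wrist_force: [0.2, -0.7, -0.4]
finger_gap: 94.0
[ 538.14912685 -142.54715485  232.52586853] [3.13432570e+00 2.29291885e-03 1.80434255e+00]
```

View pics/w2.png

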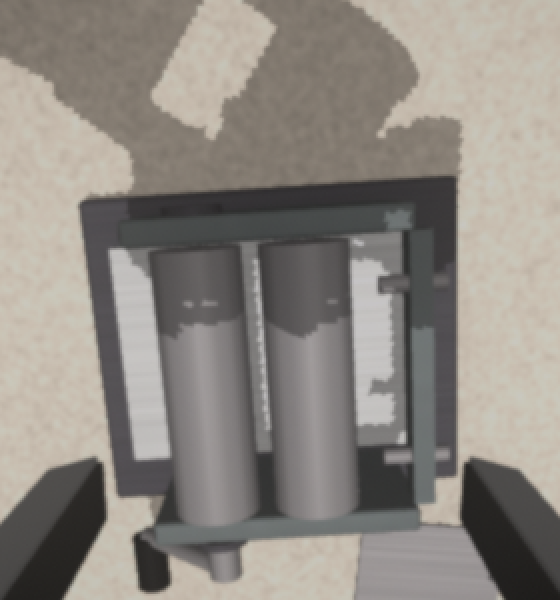

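Run:
```python
from h import *
import pickle
from scipy.optimize import least_squares
p,s=pickle.load(open("w2.pkl","rb"))
g=cv2.GaussianBlur(p["pixels"],(3,3),0).astype(float).mean(2); gx=np.gradient(g,axis=1)
L=[((152,255),(177,515),0,-1),((240,250),(258,510),0,1),((263,245),(278,510),1,-1),((349,240),(357,510),1,1)]
obs=[]
for a,b,r,sd in L:
    for t in np.linspace(.05,.95,40):
        x,y=(np.array(a)*(1-t)+np.array(b)*t)/2+[180,40]; y=int(round(y)); xs=np.arange(int(x)-3,int(x)+5)
        w=np.abs(gx[y,xs]); i=w.argmax()
        if w[i]<4: continue
        k=slice(max(i-1,0),i+2); obs.append((np.average(xs[k],weights=w[k]),y,r,sd))
obs=np.array(obs); c=-p["E"][:3,:3].T@p["E"][:3,3]; pts=back(p,obs[:,:2],0)
d=pts-c
def res(v):
    x0,y0,ph,gap=v; ex=np.array([np.cos(ph),np.sin(ph),0]); 
    ax=np.where(obs[:,2]==0,-20,20+gap)
    dx=d@ex; dz=d[:,2]; n=np.c_[-dz,dx]; n/=np.linalg.norm(n,axis=1)[:,None]
    cx=(c-[x0,y0,0])@ex
    sg=n[:,0]*(ax-cx)+n[:,1]*(90-c[2])   # signed dist of axis from ray
    return sg+obs[:,3]*20
f=least_squares(lambda v:res([v[0],-142,v[1],v[2]]),[540,.23,5],loss="soft_l1",x_scale=[1,.01,1])
print(f.x,np.abs(f.fun).mean())
r=res([f.x[0],-142,f.x[1],f.x[2]])
for a in(0,1):
  for b in(-1,1):
    k=(obs[:,2]==a)&(obs[:,3]==b);print(a,b,k.sum(),np.median(r[k]).round(2),r[k].std().round(2))
e=back(p,[(278.5,163.5),(288.5,301),(332.5,160),(339,299)],110);print(e,e.mean(0))
```

```text
[5.23303680e+02 2.95668189e-01 7.31888661e+00] 0.33865833538533596
0 -1 40 0.04 0.6
0 1 40 -0.1 0.52
1 -1 40 -0.17 0.37
1 1 40 0.18 0.43
[[ 492.60537046  -97.63561042  110.        ]
 [ 525.99106857 -215.22671013  110.        ]
 [ 534.78576989  -84.75152897  110.        ]
 [ 569.93157147 -202.92716631  110.        ]] [ 530.8284451  -150.13525396  110.        ]
```

```bash
python3 -m crank '[{"offset":[0,0.041,0],"spin":0},{"offset":[0,0.082,0],"spin":0},{"offset":[0,0.123,0],"spin":0},{"offset":[0,0.164,0],"spin":0},{"offset":[-0.004,0.205,0],"spin":0},{"offset":[-0.008,0.246,0],"spin":0},{"offset":[-0.008,0.287,0],"spin":0},{"offset":[-0.008,0.31,0],"spin":0}]'
python3 -m crank '[{"offset":[0,0.0,0],"spin":0},{"offset":[0,0,0],"spin":0},{"offset":[0,0,0],"spin":0},{"offset":[0,0,0],"spin":0},{"offset":[0,0,0],"spin":0},{"offset":[0,0,0],"spin":0},{"offset":[0,0,0],"spin":0},{"offset":[0,0,0],"spin":0}]'
python3 - <<'E'
from h import *
import pickle
p,s=shot("wrist","w3");pickle.dump((p,s),open("w3.pkl","wb"))
print(s["eef_pos"],s["eef_rot"])
for n in("stand","leaf1"):
  for d in manip.masks_of(p,n)[:4]:print(n,d["conf"],d["mask"].sum(),cv2.minAreaRect(np.argwhere(d["mask"])[:,::-1].astype(np.float32)))
E
```

```text
clock: 3.77
eef_pos: [529.7, 171.5, 234.1]
eef_rot: [3.132, 0.002, 1.807]
wrist_force: [0.4, 0.2, -0.5]
finger_gap: 94.0
clock: 4.43
eef_pos: [529.8, 171.1, 234.1]
eef_rot: [3.132, 0.002, 1.806]
wrist_force: [0.0, -0.2, 0.1]
finger_gap: 94.1
[529.79813056 171.11896088 234.13037131] [3.13170407e+00 1.80876125e-03 1.80640271e+00]
stand 0.82 8087 ((319.0, 230.5), (183.0, 84.0), 90.0)
leaf1 0.9 2015 ((320.5, 296.0), (44.0, 55.0), 90.0)
leaf1 0.79 2178 ((320.5, 241.5), (45.0, 57.0), 90.0)
```

View pics/w3.png

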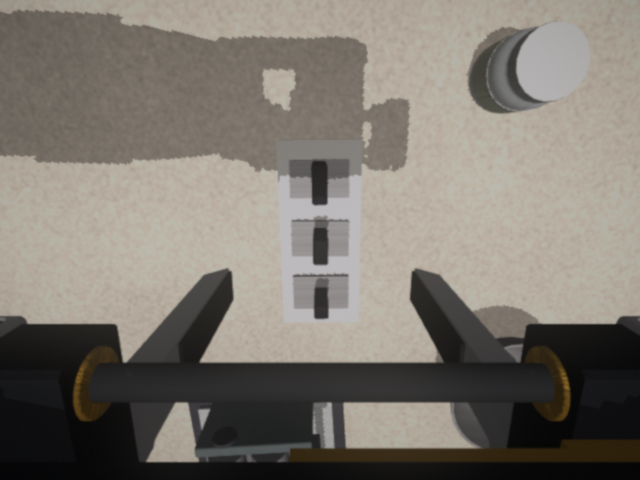

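Run:
```python
from h import *
import pickle
p,s=pickle.load(open("w3.pkl","rb"))
q=back(p,[(278,140),(361,140),(284,322),(358.5,322)],40);print(q.round(1),q.mean(0))
print("len",np.linalg.norm(q[0]-q[2]),np.linalg.norm(q[0]-q[1]),np.linalg.norm(q[3]-q[2]))
# handle extents at top rows / crosspiece extents by gradient
g=p["pixels"].astype(float).mean(2)
for name,y0,y1,xr,z in[("h3",165,180,(303,336),93),("h2",224,238,(303,338),93),("h1",283,288,(303,338),93),("c3",183,193,(280,305),45),("c3r",183,193,(335,360),45),("c2",226,250,(282,305),45),("c2r",226,250,(335,358),45),("c1",282,300,(283,305),45),("c1r",282,300,(335,358),45),("s",200,216,(275,290),40),("sr",200,216,(350,368),40)]:
    row=np.gradient(g[y0:y1].mean(0))[xr[0]:xr[1]]; o=xr[0]
    def sub(w):
        i=w.argmax();k=slice(max(i-1,0),i+2);return np.average(np.arange(len(w))[k],weights=np.maximum(w[k],0))+o
    u=[sub(-row),sub(row)]; 
    if len(name)>1 and name[0]=="h": print(name,u,back(p,[((u[0]+u[1])/2,(y0+y1)/2)],z).round(1))
    else:
        v=sub(abs(row)); print(name,v,back(p,[(v,(y0+y1)/2)],z).round(1))
```

```text
[[473.2 231.8  40. ]
 [553.3 251.   40. ]
 [520.4  37.7  40. ]
 [602.8  57.   40. ]] [537.41671006 144.35748729  40.        ]
len 199.80149077548725 82.39868119357939 84.62972906767754
h3 [np.float64(310.98176865046105), np.float64(327.0219829519964)] [[518.7 215.   93. ]]
h2 [np.float64(313.0775761611453), np.float64(327.00723684210527)] [[531.9 164.   93. ]]
h1 [np.float64(314.8753644314869), np.float64(327.8987240829346)] [[545.5 112.4  93. ]]
c3 289.20203982515784 [[494.2 188.6  45. ]]
c3r 348.9189723320158 [[553.1 202.6  45. ]]
c2 291.0312885961301 [[507.2 137.6  45. ]]
c2r 348.1644790812141 [[565.6 151.5  45. ]]
c1 292.969590349334 [[522.   79.3  45. ]]
c1r 347.99670200235573 [[580.6  93.1  45. ]]
s 278.13313609467457 [[487.2 164.8  40. ]]
sr 360.79708737864075 [[571.  184.7  40. ]]
```

```bash
python3 -m crank '[{"offset":[0.01,-0.04,-0.01],"spin":0.5},{"offset":[0.02,-0.075,-0.03],"spin":0.5},{"offset":[0.0226,-0.087,-0.05],"spin":0.5},{"offset":[0.0226,-0.087,-0.075],"spin":0.5},{"offset":[0.0226,-0.087,-0.1],"spin":0.5},{"offset":[0.0226,-0.087,-0.115],"spin":0.5},{"offset":[0.0226,-0.087,-0.12],"spin":0.5},{"offset":[0.0226,-0.087,-0.12],"spin":0.5}]' 0.6
python3 - <<'E'
from h import *
p,s=shot("wrist","w4");print(s["eef_pos"],s["eef_rot"])
E
```

```text
clock: 5.25
eef_pos: [551.9, 84.4, 113.2]
eef_rot: [3.134, 0.002, 1.816]
wrist_force: [0.2, 0.4, 0.1]
finger_gap: 56.4
[551.89739223  84.39316266 113.17163899] [3.13372281e+00 1.50033217e-03 1.81571866e+00]
```

View pics/w4.png

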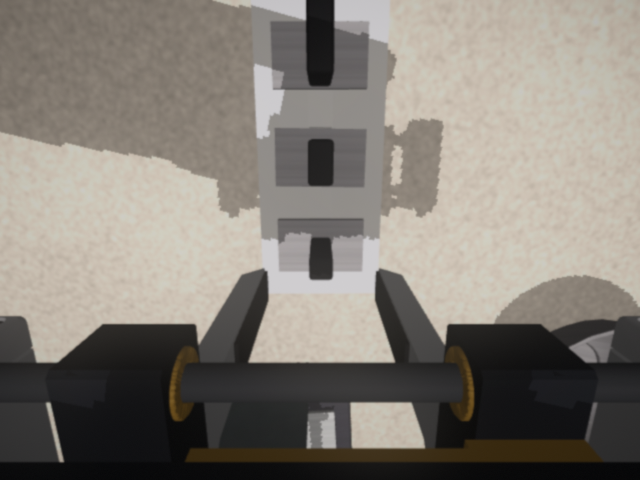

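The handle of leaf1 (321,258) is centred between the fingers (267 to 377). Going down and gripping.

```bash
python3 -m crank '[{"offset":[0.0005,0,-0.02],"spin":0},{"offset":[0.0005,0,-0.04],"spin":0},{"offset":[0.0005,0,-0.053],"spin":0},{"offset":[0.0005,0,-0.057],"spin":0},{"offset":[0.0005,0,-0.057],"spin":0},{"offset":[0.0005,0,-0.057],"spin":0},{"offset":[0.0005,0,-0.057],"spin":0},{"offset":[0.0005,0,-0.057],"spin":0}]' 0.6
python3 -m crank '[{"offset":[0,0,0],"spin":0},{"offset":[0,0,0],"spin":0},{"offset":[0,0,0],"spin":0},{"offset":[0,0,0],"spin":0},{"offset":[0,0,0],"spin":0},{"offset":[0,0,0],"spin":0},{"offset":[0,0,0],"spin":0},{"offset":[0,0,0],"spin":0}]' 0 15
```

```text
clock: 5.97
eef_pos: [553.6, 84.6, 58.6]
eef_rot: [3.13, 0.002, 1.816]
wrist_force: [-0.2, 0.0, -0.5]
finger_gap: 56.4
clock: 6.63
eef_pos: [553.5, 84.5, 58.8]
eef_rot: [3.13, 0.002, 1.816]
wrist_force: [-2.0, -0.6, 1.7]
finger_gap: 13.7
```

```bash
python3 -m crank '[{"offset":[0,0,0.04],"spin":0},{"offset":[0,0,0.08],"spin":0},{"offset":[0,-0.02,0.12],"spin":1},{"offset":[-0.004,-0.06,0.141],"spin":2},{"offset":[-0.008,-0.1,0.141],"spin":2.9},{"offset":[-0.015,-0.14,0.141],"spin":2.9},{"offset":[-0.02,-0.175,0.141],"spin":2.9},{"offset":[-0.0238,-0.205,0.141],"spin":2.9}]'
python3 -m crank '[{"offset":[0,-0.015,0],"spin":0},{"offset":[0,-0.028,0],"spin":0},{"offset":[0,-0.03,0],"spin":0},{"offset":[0,-0.03,0],"spin":0},{"offset":[0,-0.03,0],"spin":0},{"offset":[0,-0.03,0],"spin":0},{"offset":[0,-0.03,0],"spin":0},{"offset":[0,-0.03,0],"spin":0}]'
python3 - <<'E'
from h import *
import pickle
p,s=shot("wrist");pickle.dump((p,s),open("w5.pkl","wb"))
cv2.imwrite("pics/w5.png",cv2.resize(p["pixels"][180:430,180:460,::-1],None,fx=2.4,fy=2.4))
print(s["eef_pos"],s["eef_rot"],s["wrist_force"])
E
```

```text
clock: 7.3
eef_pos: [528.9, -123.0, 199.9]
eef_rot: [3.13, 0.002, 1.866]
wrist_force: [0.8, -0.4, -1.4]
finger_gap: 13.7
clock: 7.97
eef_pos: [529.1, -152.2, 199.9]
eef_rot: [3.13, 0.002, 1.867]
wrist_force: [0.3, 0.6, -1.5]
finger_gap: 13.7
[ 529.06202934 -152.21476975  199.93541931] [3.13000180e+00 2.43257237e-03 1.86661339e+00] [ 0.34043268  0.63670529 -1.50766519]
```

View pics/w5.png

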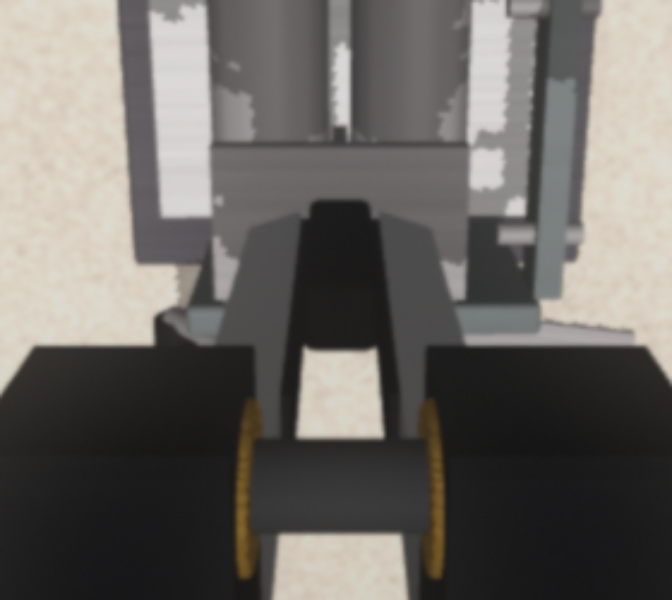

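The blade (crop x≈341) sits over the middle of the gap (328 to 352), and the yaw is aligned. Lowering.

```bash
python3 -m crank '[{"offset":[0,0,-0.015],"spin":0},{"offset":[0,0,-0.03],"spin":0},{"offset":[0,0,-0.04],"spin":0},{"offset":[0,0,-0.044],"spin":0},{"offset":[0,0,-0.044],"spin":0},{"offset":[0,0,-0.044],"spin":0},{"offset":[0,0,-0.044],"spin":0},{"offset":[0,0,-0.044],"spin":0}]'
python3 -m crank '[{"offset":[0,0,-0.002],"spin":0},{"offset":[0,0,-0.004],"spin":0},{"offset":[0,0,-0.006],"spin":0},{"offset":[0,0,-0.008],"spin":0},{"offset":[0,0,-0.008],"spin":0},{"offset":[0,0,-0.008],"spin":0},{"offset":[0,0,-0.008],"spin":0},{"offset":[0,0,-0.008],"spin":0}]'
```

```text
clock: 8.68
eef_pos: [529.3, -152.5, 156.7]
eef_rot: [3.129, 0.003, 1.866]
wrist_force: [-0.2, -0.3, -0.6]
finger_gap: 14.4
clock: 9.35
eef_pos: [529.4, -152.5, 148.7]
eef_rot: [3.129, 0.003, 1.866]
wrist_force: [-0.1, -0.3, -0.4]
finger_gap: 14.1
```

```bash
python3 -m crank '[{"offset":[0,0,-0.002],"spin":0},{"offset":[0,0,-0.004],"spin":0},{"offset":[0,0,-0.006],"spin":0},{"offset":[0,0,-0.007],"spin":0},{"offset":[0,0,-0.008],"spin":0},{"offset":[0,0,-0.008],"spin":0},{"offset":[0,0,-0.008],"spin":0},{"offset":[0,0,-0.008],"spin":0}]'
python3 -m crank '[{"offset":[0,0,-0.002],"spin":0},{"offset":[0,0,-0.004],"spin":0},{"offset":[0,0,-0.006],"spin":0},{"offset":[0,0,-0.007],"spin":0},{"offset":[0,0,-0.008],"spin":0},{"offset":[0,0,-0.008],"spin":0},{"offset":[0,0,-0.008],"spin":0},{"offset":[0,0,-0.008],"spin":0}]'
```

```text
clock: 10.02
eef_pos: [529.4, -152.5, 140.8]
eef_rot: [3.129, 0.003, 1.866]
wrist_force: [1.0, -1.3, -1.4]
finger_gap: 14.1
clock: 10.68
eef_pos: [529.4, -152.5, 132.9]
eef_rot: [3.129, 0.003, 1.866]
wrist_force: [0.5, 0.6, -1.1]
finger_gap: 13.9
```

Leaf1 passes the nip with no resistance. Returning it to its slot.

```bash
python3 -m crank '[{"offset":[0,0,0.03],"spin":0},{"offset":[0,0,0.06],"spin":0},{"offset":[0,0.02,0.07],"spin":0},{"offset":[0.003,0.06,0.07],"spin":-1},{"offset":[0.008,0.1,0.07],"spin":-2},{"offset":[0.013,0.14,0.07],"spin":-2.9},{"offset":[0.018,0.18,0.07],"spin":-2.9},{"offset":[0.0236,0.22,0.07],"spin":-2.9}]'
python3 -m crank '[{"offset":[0,0.02,-0.01],"spin":0},{"offset":[0,0.02,-0.03],"spin":0},{"offset":[0,0.02,-0.055],"spin":0},{"offset":[0,0.02,-0.07],"spin":0},{"offset":[0,0.02,-0.078],"spin":0},{"offset":[0,0.02,-0.08],"spin":0},{"offset":[0,0.02,-0.08],"spin":0},{"offset":[0,0.02,-0.08],"spin":0}]'
```

```text
clock: 11.35
eef_pos: [552.9, 69.4, 203.2]
eef_rot: [3.128, 0.003, 1.816]
wrist_force: [1.3, -0.2, -0.7]
finger_gap: 13.9
clock: 12.02
eef_pos: [553.4, 89.3, 124.3]
eef_rot: [3.127, 0.004, 1.815]
wrist_force: [0.0, -1.0, -0.3]
finger_gap: 13.9
```

```bash
python3 -m crank '[{"offset":[-0.0005,-0.005,-0.005],"spin":0},{"offset":[-0.0005,-0.005,-0.02],"spin":0},{"offset":[-0.0005,-0.005,-0.035],"spin":0},{"offset":[-0.0005,-0.005,-0.05],"spin":0},{"offset":[-0.0005,-0.005,-0.06],"spin":0},{"offset":[-0.0005,-0.005,-0.0645],"spin":0},{"offset":[-0.0005,-0.005,-0.0645],"spin":0},{"offset":[-0.0005,-0.005,-0.0645],"spin":0}]'
python3 -m crank '[{"offset":[0,0,0],"spin":0},{"offset":[0,0,0],"spin":0},{"offset":[0,0,0],"spin":0},{"offset":[0,0,0.0],"spin":0},{"offset":[0,0,0.02],"spin":0},{"offset":[0,0,0.05],"spin":0},{"offset":[0,0,0.056],"spin":0},{"offset":[0,0,0.056],"spin":0}]' 0.6
```

```text
clock: 12.68
eef_pos: [553.3, 84.3, 60.5]
eef_rot: [3.126, 0.004, 1.815]
wrist_force: [0.6, 0.6, -1.3]
finger_gap: 14.0
clock: 13.35
eef_pos: [554.4, 84.4, 118.7]
eef_rot: [3.122, 0.004, 1.815]
wrist_force: [0.9, 0.2, 0.3]
finger_gap: 56.2
```

```bash
python3 -m crank '[{"offset":[-0.008,0.03,0],"spin":0},{"offset":[-0.0162,0.06,0],"spin":0},{"offset":[-0.0162,0.06,-0.01],"spin":0},{"offset":[-0.0162,0.06,-0.03],"spin":0},{"offset":[-0.0162,0.06,-0.05],"spin":0},{"offset":[-0.0162,0.06,-0.06],"spin":0},{"offset":[-0.0162,0.06,-0.06],"spin":0},{"offset":[-0.0162,0.06,-0.06],"spin":0}]'
python3 -m crank '[{"offset":[0,0,0],"spin":0},{"offset":[0,0,0],"spin":0},{"offset":[0,0,0],"spin":0},{"offset":[0,0,0],"spin":0},{"offset":[0,0,0],"spin":0},{"offset":[0,0,0],"spin":0},{"offset":[0,0,0],"spin":0},{"offset":[0,0,0],"spin":0}]' 0 15
```

```text
clock: 14.02
eef_pos: [538.0, 144.2, 58.3]
eef_rot: [3.123, 0.004, 1.815]
wrist_force: [0.6, 0.3, 0.6]
finger_gap: 56.1
clock: 14.68
eef_pos: [538.0, 144.1, 58.7]
eef_rot: [3.123, 0.004, 1.815]
wrist_force: [-2.1, -0.3, 5.9]
finger_gap: 14.2
```

```bash
python3 -m crank '[{"offset":[0,0,0.04],"spin":0},{"offset":[0,0,0.08],"spin":0},{"offset":[0,-0.02,0.12],"spin":1},{"offset":[0,-0.06,0.141],"spin":2},{"offset":[-0.002,-0.1,0.141],"spin":2.9},{"offset":[-0.004,-0.14,0.141],"spin":2.9},{"offset":[-0.006,-0.18,0.141],"spin":2.9},{"offset":[-0.0088,-0.22,0.141],"spin":2.9}]'
python3 -m crank '[{"offset":[0,-0.035,0],"spin":0},{"offset":[0,-0.065,0],"spin":0},{"offset":[0,-0.077,0],"spin":0},{"offset":[0,-0.077,0],"spin":0},{"offset":[0,-0.077,0],"spin":0},{"offset":[0,-0.077,0],"spin":0},{"offset":[0,-0.077,0],"spin":0},{"offset":[0,-0.077,0],"spin":0}]'
python3 - <<'E'
from h import *
p,s=shot("wrist")
cv2.imwrite("pics/w6.png",cv2.resize(p["pixels"][180:430,180:460,::-1],None,fx=2.4,fy=2.4))
print(s["eef_pos"],s["eef_rot"],s["wrist_force"])
E
```

```text
clock: 15.35
eef_pos: [528.7, -77.8, 199.9]
eef_rot: [3.123, 0.005, 1.866]
wrist_force: [0.1, 0.9, -1.6]
finger_gap: 14.0
clock: 16.02
eef_pos: [528.8, -153.6, 199.9]
eef_rot: [3.123, 0.005, 1.867]
wrist_force: [0.4, -0.4, -0.5]
finger_gap: 13.7
[ 528.84643646 -153.6490244   199.93974437] [3.1228558  0.00460626 1.86740391] [ 0.36215234 -0.36260686 -0.47168809]
```

View pics/w6.png

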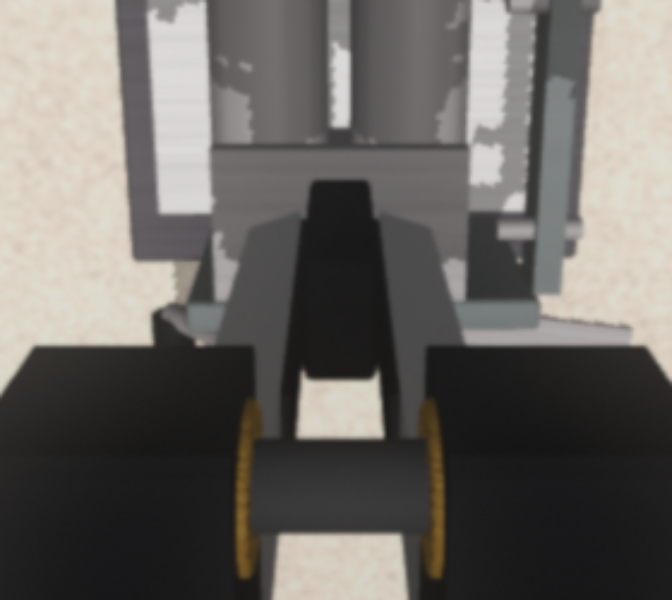

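Leaf2's blade (crop x≈341) is centred over the gap (328 to 353). Lowering in steps.

```bash
python3 -m crank '[{"offset":[0.0003,0,-0.02],"spin":0},{"offset":[0.0003,0,-0.04],"spin":0},{"offset":[0.0003,0,-0.048],"spin":0},{"offset":[0.0003,0,-0.051],"spin":0},{"offset":[0.0003,0,-0.052],"spin":0},{"offset":[0.0003,0,-0.052],"spin":0},{"offset":[0.0003,0,-0.052],"spin":0},{"offset":[0.0003,0,-0.052],"spin":0}]'
python3 -m crank '[{"offset":[0,0,-0.001],"spin":0},{"offset":[0,0,-0.002],"spin":0},{"offset":[0,0,-0.003],"spin":0},{"offset":[0,0,-0.004],"spin":0},{"offset":[0,0,-0.005],"spin":0},{"offset":[0,0,-0.006],"spin":0},{"offset":[0,0,-0.007],"spin":0},{"offset":[0,0,-0.007],"spin":0}]'
python3 -m crank '[{"offset":[0,0,-0.001],"spin":0},{"offset":[0,0,-0.002],"spin":0},{"offset":[0,0,-0.003],"spin":0},{"offset":[0,0,-0.004],"spin":0},{"offset":[0,0,-0.005],"spin":0},{"offset":[0,0,-0.006],"spin":0},{"offset":[0,0,-0.007],"spin":0},{"offset":[0,0,-0.007],"spin":0}]'
```

```text
clock: 16.73
eef_pos: [529.5, -153.9, 148.8]
eef_rot: [3.122, 0.005, 1.867]
wrist_force: [0.2, -0.3, -1.3]
finger_gap: 13.9
clock: 17.4
eef_pos: [529.4, -153.9, 141.5]
eef_rot: [3.122, 0.005, 1.867]
wrist_force: [0.1, -1.1, -2.1]
finger_gap: 13.5
clock: 18.07
eef_pos: [529.3, -153.9, 134.3]
eef_rot: [3.122, 0.005, 1.867]
wrist_force: [-0.3, 0.6, -0.8]
finger_gap: 13.8
```

Leaf2 also passes the nip freely. Returning it to its slot.

```bash
python3 -m crank '[{"offset":[0,0,0.035],"spin":0},{"offset":[0,0,0.068],"spin":0},{"offset":[0,0.035,0.07],"spin":0},{"offset":[0.001,0.075,0.07],"spin":-1},{"offset":[0.003,0.115,0.07],"spin":-2},{"offset":[0.005,0.155,0.07],"spin":-2.9},{"offset":[0.007,0.195,0.07],"spin":-2.9},{"offset":[0.009,0.235,0.07],"spin":-2.9}]'
python3 -m crank '[{"offset":[0,0.035,0],"spin":0},{"offset":[0,0.06,-0.01],"spin":0},{"offset":[0,0.065,-0.03],"spin":0},{"offset":[0,0.065,-0.055],"spin":0},{"offset":[0,0.065,-0.075],"spin":0},{"offset":[0,0.065,-0.08],"spin":0},{"offset":[0,0.065,-0.08],"spin":0},{"offset":[0,0.065,-0.08],"spin":0}]'
```

```text
clock: 18.73
eef_pos: [538.0, 83.1, 204.6]
eef_rot: [3.122, 0.005, 1.816]
wrist_force: [0.1, -0.8, -0.5]
finger_gap: 14.0
clock: 19.4
eef_pos: [538.5, 148.0, 125.6]
eef_rot: [3.121, 0.005, 1.816]
wrist_force: [-0.2, 1.2, -0.4]
finger_gap: 13.7
```

```bash
python3 -m crank '[{"offset":[-0.0005,-0.004,-0.005],"spin":0},{"offset":[-0.0005,-0.004,-0.02],"spin":0},{"offset":[-0.0005,-0.004,-0.035],"spin":0},{"offset":[-0.0005,-0.004,-0.05],"spin":0},{"offset":[-0.0005,-0.004,-0.06],"spin":0},{"offset":[-0.0005,-0.004,-0.066],"spin":0},{"offset":[-0.0005,-0.004,-0.066],"spin":0},{"offset":[-0.0005,-0.004,-0.066],"spin":0}]'
python3 -m crank '[{"offset":[0,0,0],"spin":0},{"offset":[0,0,0],"spin":0},{"offset":[0,0,0],"spin":0},{"offset":[0,0,0.0],"spin":0},{"offset":[0,0,0.02],"spin":0},{"offset":[0,0,0.05],"spin":0},{"offset":[0,0,0.06],"spin":0},{"offset":[0,0,0.06],"spin":0}]' 0.6
python3 - <<'E'
from h import *
p,s=shot("wrist","w7");print(s["eef_pos"],s["eef_rot"])
E
```

```text
clock: 20.07
eef_pos: [538.4, 144.0, 60.2]
eef_rot: [3.12, 0.005, 1.816]
wrist_force: [-0.7, 0.4, -1.9]
finger_gap: 14.0
clock: 20.73
eef_pos: [539.6, 144.3, 122.9]
eef_rot: [3.115, 0.005, 1.816]
wrist_force: [0.5, -0.5, 0.2]
finger_gap: 56.1
[539.61303059 144.26252983 122.8663854 ] [3.11527759 0.00540354 1.81602096]
```

View pics/w7.png

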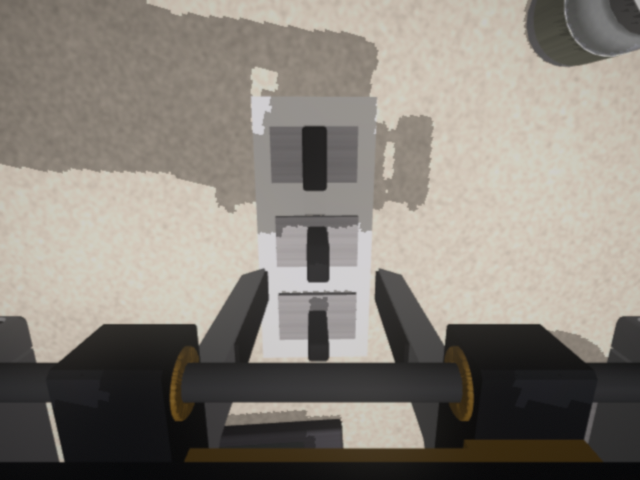

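Leaf1 and leaf2 are back upright and seated (handles at ~318,333 and ~318,253). Now leaf3 (~314,158).

```bash
python3 -m crank '[{"offset":[-0.008,0.03,0],"spin":0},{"offset":[-0.0163,0.06,0],"spin":0},{"offset":[-0.0163,0.06,-0.01],"spin":0},{"offset":[-0.0163,0.06,-0.03],"spin":0},{"offset":[-0.0163,0.06,-0.05],"spin":0},{"offset":[-0.0163,0.06,-0.064],"spin":0},{"offset":[-0.0163,0.06,-0.064],"spin":0},{"offset":[-0.0163,0.06,-0.064],"spin":0}]'
python3 -m crank '[{"offset":[0,0,0],"spin":0},{"offset":[0,0,0],"spin":0},{"offset":[0,0,0],"spin":0},{"offset":[0,0,0],"spin":0},{"offset":[0,0,0],"spin":0},{"offset":[0,0,0],"spin":0},{"offset":[0,0,0],"spin":0},{"offset":[0,0,0],"spin":0}]' 0 25
python3 -m crank '[{"offset":[0,0,0.04],"spin":0},{"offset":[0,0,0.08],"spin":0},{"offset":[0,-0.02,0.12],"spin":1},{"offset":[0.001,-0.06,0.141],"spin":2},{"offset":[0.002,-0.1,0.141],"spin":2.9},{"offset":[0.003,-0.14,0.141],"spin":2.9},{"offset":[0.004,-0.18,0.141],"spin":2.9},{"offset":[0.006,-0.22,0.141],"spin":2.9}]'
```

```text
clock: 21.45
eef_pos: [521.7, 203.6, 55.4]
eef_rot: [3.121, 0.006, 1.816]
wrist_force: [0.7, 0.0, 1.0]
finger_gap: 56.1
clock: 22.12
eef_pos: [521.8, 203.7, 55.9]
eef_rot: [3.121, 0.005, 1.816]
wrist_force: [-1.6, -1.2, 4.7]
finger_gap: 14.1
clock: 22.78
eef_pos: [527.3, -18.3, 197.2]
eef_rot: [3.12, 0.006, 1.867]
wrist_force: [0.6, 0.1, -1.2]
finger_gap: 13.8
```

```bash
python3 -m crank '[{"offset":[0.001,-0.04,0.003],"spin":0},{"offset":[0.002,-0.08,0.003],"spin":0},{"offset":[0.002,-0.11,0.003],"spin":0},{"offset":[0.002,-0.13,0.003],"spin":0},{"offset":[0.002,-0.134,0.003],"spin":0},{"offset":[0.002,-0.134,0.003],"spin":0},{"offset":[0.002,-0.134,0.003],"spin":0},{"offset":[0.002,-0.134,0.003],"spin":0}]'
python3 - <<'E'
from h import *
p,s=shot("wrist")
cv2.imwrite("pics/w8.png",cv2.resize(p["pixels"][180:430,180:460,::-1],None,fx=2.4,fy=2.4))
print(s["eef_pos"],s["eef_rot"],s["wrist_force"])
E
```

```text
clock: 23.45
eef_pos: [529.4, -151.0, 200.3]
eef_rot: [3.12, 0.005, 1.868]
wrist_force: [-0.2, 0.3, -1.7]
finger_gap: 13.7
[ 529.40449149 -151.03676914  200.25822762] [3.12030071 0.00548694 1.86801868] [-0.18587909  0.30177841 -1.74923675]
```

View pics/w8.png

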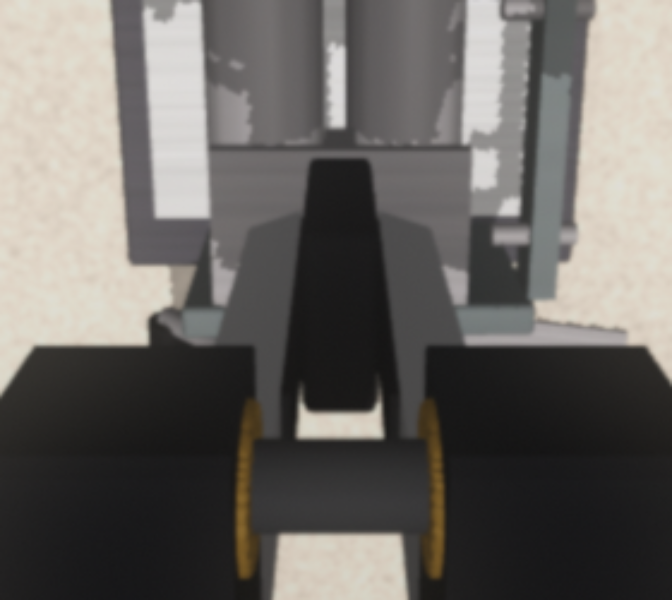

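The gap (322 to 348) is ~1 mm to the −x side of the blade, so I'll shift −0.7 mm and lower in small steps.

```bash
python3 -m crank '[{"offset":[-0.0007,-0.0002,-0.02],"spin":0},{"offset":[-0.0007,-0.0002,-0.04],"spin":0},{"offset":[-0.0007,-0.0002,-0.05],"spin":0},{"offset":[-0.0007,-0.0002,-0.055],"spin":0},{"offset":[-0.0007,-0.0002,-0.056],"spin":0},{"offset":[-0.0007,-0.0002,-0.056],"spin":0},{"offset":[-0.0007,-0.0002,-0.056],"spin":0},{"offset":[-0.0007,-0.0002,-0.056],"spin":0}]'
python3 -m crank '[{"offset":[0,0,-0.0005],"spin":0},{"offset":[0,0,-0.001],"spin":0},{"offset":[0,0,-0.0015],"spin":0},{"offset":[0,0,-0.002],"spin":0},{"offset":[0,0,-0.0025],"spin":0},{"offset":[0,0,-0.003],"spin":0},{"offset":[0,0,-0.003],"spin":0},{"offset":[0,0,-0.003],"spin":0}]'
```

```text
clock: 24.17
eef_pos: [529.1, -151.3, 145.2]
eef_rot: [3.119, 0.006, 1.868]
wrist_force: [-0.1, -0.5, -0.4]
finger_gap: 14.1
clock: 24.83
eef_pos: [529.1, -151.3, 142.1]
eef_rot: [3.119, 0.006, 1.868]
wrist_force: [0.6, 0.0, -0.1]
finger_gap: 13.9
```

```bash
python3 -m crank '[{"offset":[0,0,-0.0005],"spin":0},{"offset":[0,0,-0.001],"spin":0},{"offset":[0,0,-0.0015],"spin":0},{"offset":[0,0,-0.002],"spin":0},{"offset":[0,0,-0.0025],"spin":0},{"offset":[0,0,-0.003],"spin":0},{"offset":[0,0,-0.003],"spin":0},{"offset":[0,0,-0.003],"spin":0}]'
```

```text
clock: 25.5
eef_pos: [529.0, -151.3, 139.1]
eef_rot: [3.12, 0.006, 1.868]
wrist_force: [-1.4, -0.6, -1.0]
finger_gap: 13.6
```

```bash
python3 -m crank '[{"offset":[0,0,-0.0005],"spin":0},{"offset":[0,0,-0.001],"spin":0},{"offset":[0,0,-0.0015],"spin":0},{"offset":[0,0,-0.002],"spin":0},{"offset":[0,0,-0.0025],"spin":0},{"offset":[0,0,-0.003],"spin":0},{"offset":[0,0,-0.003],"spin":0},{"offset":[0,0,-0.003],"spin":0}]'
```

```text
clock: 26.17
eef_pos: [529.2, -151.4, 136.4]
eef_rot: [3.119, 0.007, 1.868]
wrist_force: [-2.1, -0.6, 3.9]
finger_gap: 13.7
```

It binds. Continuing to press gently.

```bash
python3 -m crank '[{"offset":[0,0,-0.0005],"spin":0},{"offset":[0,0,-0.001],"spin":0},{"offset":[0,0,-0.0015],"spin":0},{"offset":[0,0,-0.002],"spin":0},{"offset":[0,0,-0.0025],"spin":0},{"offset":[0,0,-0.003],"spin":0},{"offset":[0,0,-0.003],"spin":0},{"offset":[0,0,-0.003],"spin":0}]' 0 35
python3 -m crank '[{"offset":[0,0,-0.0005],"spin":0},{"offset":[0,0,-0.001],"spin":0},{"offset":[0,0,-0.0015],"spin":0},{"offset":[0,0,-0.002],"spin":0},{"offset":[0,0,-0.0025],"spin":0},{"offset":[0,0,-0.003],"spin":0},{"offset":[0,0,-0.003],"spin":0},{"offset":[0,0,-0.003],"spin":0}]'
```

```text
clock: 26.83
eef_pos: [529.3, -151.4, 133.3]
eef_rot: [3.119, 0.007, 1.868]
wrist_force: [0.9, -0.4, 1.5]
finger_gap: 13.7
clock: 27.5
eef_pos: [529.4, -151.4, 130.2]
eef_rot: [3.119, 0.007, 1.868]
wrist_force: [1.9, -0.2, 2.0]
finger_gap: 13.9
```

```bash
python3 -m crank '[{"offset":[0,0,-0.0005],"spin":0},{"offset":[0,0,-0.001],"spin":0},{"offset":[0,0,-0.0015],"spin":0},{"offset":[0,0,-0.002],"spin":0},{"offset":[0,0,-0.0025],"spin":0},{"offset":[0,0,-0.003],"spin":0},{"offset":[0,0,-0.003],"spin":0},{"offset":[0,0,-0.003],"spin":0}]'
python3 -m crank '[{"offset":[0,0,-0.0003],"spin":0},{"offset":[0,0,-0.0006],"spin":0},{"offset":[0,0,-0.0009],"spin":0},{"offset":[0,0,-0.001],"spin":0},{"offset":[0,0,-0.001],"spin":0},{"offset":[0,0,-0.001],"spin":0},{"offset":[0,0,-0.001],"spin":0},{"offset":[0,0,-0.001],"spin":0}]'
```

```text
clock: 28.17
eef_pos: [529.4, -151.4, 127.1]
eef_rot: [3.119, 0.007, 1.868]
wrist_force: [1.7, 0.7, 2.3]
finger_gap: 14.1
clock: 28.83
eef_pos: [529.4, -151.4, 126.1]
eef_rot: [3.118, 0.007, 1.868]
wrist_force: [1.6, 0.1, 3.9]
finger_gap: 13.5
```

```bash
python3 -m crank '[{"offset":[0,0,-0.0003],"spin":0},{"offset":[0,0,-0.0006],"spin":0},{"offset":[0,0,-0.0009],"spin":0},{"offset":[0,0,-0.001],"spin":0},{"offset":[0,0,-0.001],"spin":0},{"offset":[0,0,-0.001],"spin":0},{"offset":[0,0,-0.001],"spin":0},{"offset":[0,0,-0.001],"spin":0}]'
```

```text
clock: 29.5
eef_pos: [529.5, -151.4, 125.9]
eef_rot: [3.118, 0.007, 1.868]
wrist_force: [-2.7, 2.2, 13.0]
finger_gap: 13.7
```

The crosspiece is down: the force jumped to 13 N at exactly the expected height. Releasing and backing off.

```bash
python3 -m crank '[{"offset":[0,0,0],"spin":0},{"offset":[0,0,0],"spin":0},{"offset":[0,0,0],"spin":0},{"offset":[0,0,0.0],"spin":0},{"offset":[0,0,0.03],"spin":0},{"offset":[0,0,0.07],"spin":0},{"offset":[0,0,0.1],"spin":0},{"offset":[0,0.02,0.12],"spin":0}]' 0.6
python3 - <<'E'
from h import *
p,s=shot("wrist");print(s["eef_pos"],s["eef_rot"],s["wrist_force"])
q,_=shot("scene")
a=cv2.resize(p["pixels"][140:400,180:460,::-1],(560,520))[:520,:400]
a=p["pixels"][100:420,160:480,::-1]; b=cv2.resize(q["pixels"][120:320,225:465,::-1],(384,320),interpolation=cv2.INTER_CUBIC)
cv2.imwrite("pics/w9.png",np.hstack([a,b]))
E
```

```text
clock: 30.17
eef_pos: [529.8, -133.3, 248.9]
eef_rot: [3.116, 0.009, 1.866]
wrist_force: [1.1, 1.1, -0.3]
finger_gap: 56.2
[ 529.80463849 -133.27053772  248.89730771] [3.11603516 0.00929728 1.86619605] [ 1.06298765  1.14685516 -0.26382861]
```

View pics/w9.png

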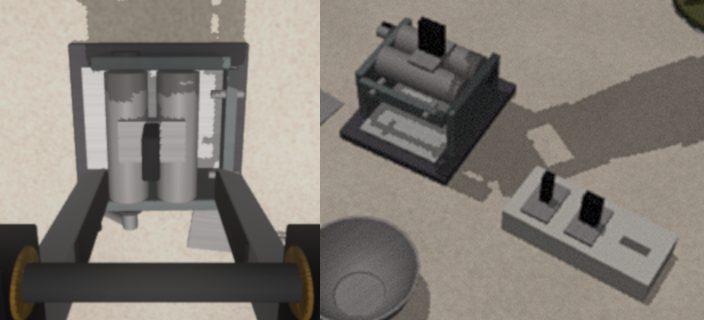

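```bash
python3 -c "
from cell import manip
print(manip.sign_off())"
```

```text
the job is handed in; nothing more can be done
None
```

The job is handed in: leaf3 (8 mm) was the first leaf to bind, and it is left between the rolls with its crosspiece down. I don't have a verdict, because the hand-in reports none.

- **Leaf1 (4 mm), tried first:** it was lowered in the gripper until its blade end was about 6 mm below the nip, with no resistance. It is back in its own slot.
- **Leaf2 (6 mm):** its blade end went about 4 mm below the nip, also with no resistance. It is back in its own slot.
- **Leaf3 (8 mm):** it began to bind with its blade end about level with the nip, at about 4 N at the wrist, and took 2–4 N more on the way down. The force rose to 13 N at the height where the crosspiece should meet the rolls, so I released it there. The camera fit had put the gap at about 7.3 mm, which agrees.

**Last checks:** the final pictures show leaf3 upright on the rolls, leaf1 and leaf2 upright in the stand, and the gripper clear of everything. The job took about 30 s of the 72 s allowed.

**Not measured:** I had no direct reading of how far the floating roll is open or how hard it grips leaf3. I only judged that leaf1 and leaf2 dropped freely from the lack of wrist force; I never let go of them.

**Small drift:** the tool slowly tilted to about 0.025 rad, which the moves could not correct. It is well inside the 0.12 rad limit.

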